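Lock the cover on a spring test nest and start the test

TASK

A spring is waiting in the test nest: put the blue cover plate over it so that both its holes drop over the nest's studs and it lies flat, then slide the barrel bolt fully across over the plate's edge and turn its handle all the way down into the notch. Only then press the green start button all the way in and let it come back up. Keep off the red stop button, leave the springs, carton and mouse where they are, and leave everything released.

Things in the scene. Friction and masses are not known exactly. Their poses are not given: they have to be found in the camera images.
- nest: Fixed cream test nest, a block 170 x 280 x 30 mm (x, y, height) on the bench. Origin: centre of its underside; z up, y along the bolt (which slides to +y), x across it. Deck at z 30. A round pocket 51 wide at x 0, y +70 holds the spring, below deck level. On the deck: two studs and the grey bolt housing (see plate_home and notch).
- plate_home (a point): Point on the nest's deck midway between its two steel studs (nest x 0, y 65, z 30 mm), where the centre of the plate's underside belongs. Studs: 10 mm in diameter, 7.5 high, tapered tops, at nest x -55 and +55, y 65. Axes as the nest's.
- notch (a point): Point on the rod axis at the notch (nest x 0, y -60, z 45 mm). Grey housing: nest x -18 to 18, y -135 to -30, top at z 60, with a slot 13 wide along y in its top, in which the handle travels. The notch, 14 wide along y, is cut in its -x wall from the top to a sill at z 39; the handle turns down into it, towards nest -x. The walls stop the handle from turning elsewhere.
- plate_center (a point): Loose blue aluminium cover plate, 150 x 100 x 6 mm (x, y, height), 0.2 to 0.4 kg, with two through holes 16 mm in diameter at x -55 and +55, y 0. A black grip bar, 16 wide (x), 40 long (y), 36 high above the plate, stands on its middle. This point is the centre of the bar, 24 above the plate's underside (so at 54 above the bench when it is home); axes as the plate's. It may lie either way round on the studs.
- bolt (a joint): Slide of the steel barrel bolt (rod 12 mm in diameter, axis at nest x 0, z 45 mm), m: near 0 drawn back, 0.046 fully across (end stop); grows towards nest +y. Stays where left (friction 2.5 N). Rod tip at nest y -8 mm at 0; fully across it lies 23 mm over the plate's edge, 3 mm above the seated plate. A plate not down on the deck blocks it.
- bolt_handle (a joint): Turn of the bolt's handle about the rod axis, rad: 0 upright in the slot, 1.55 fully down, level towards nest -x, in the notch. Stiff: stays where it is left (friction about 0.05 N m). It can be turned only when the bolt is fully across (0.0425 or more).
- bolt_knob (a point): Centre of the orange ball (18 mm in diameter) at the end of the handle, 40 mm from the rod axis; the handle is a steel stem 9 mm in diameter. Upright it is at nest x 0, y -105 plus the bolt's slide, z 85 mm. It moves with the handle.
- start_top (a point): Middle of the top of the green start button (30 mm in diameter), 68 mm above the bench, on the cream control box, 100 x 160 x 50 mm, fixed on the bench. Pressed straight down.
- start (a joint): Travel of the green button, m: 0 up, 0.006 fully pressed; a spring of 5 N when full brings it back.
- stop_top (a point): Middle of the top of the red stop button (36 mm in diameter, yellow collar) on the same box, 84 mm from the green one. Not to be touched.
- stop (a joint): Travel of the red button, m: 0 up, 0.006 fully pressed.
- spring_tall: Loose dark spring standing on the bench, 54 mm in diameter, 60 high; origin at its foot. Bystander.
- spring_short: Loose bright spring standing on the bench, 42 mm in diameter, 35 high; origin at its foot. Bystander.
- carton: Loose cardboard box, 80 x 120 x 55 mm high; origin at the centre of its underside. Bystander.
- mouse: Loose cream round computer mouse, 62 mm across, 31 high; origin at the centre of its underside. Bystander.
There are look-alikes about, which are no part of the job. What is shaped like the part that bears start_top but purple is not meant.

How it is judged:
By the outcome, as a careful person would: the job done as asked, in the order asked, and still so for the second after the job is handed in, with the robot touching nothing.
It also fails if it takes over 58 s, if anything falls off the work surface, if the arm or the gripper's body presses on something with over 40 N, if the wrist force passes 120 N, or if a joint passes its speed limit or range.

ROBOT

A 6-joint arm with a two-finger parallel gripper is mounted at the origin on the work surface. World frame = base frame: x ahead of the robot, y to its left, z up, the work surface at z = 0. Lengths are in m, angles in rad, forces in N, time in s.
With the tool pointing down it reaches from about 0.425 to 0.95 m from the base axis. Payload 3.5 kg.
Tool frame: the origin (TCP) lies midway between the tips of the shut fingers; the grasp point (between the pads) lies 19 mm behind it; x points along the fingers, z is the direction in which the jaws open and shut, and the axes are right-handed (so a half turn about x gives the same grasp; the last joint's range is limited). The gripper opens to 85 mm and grips with 20 to 120 N. Pads are 22 mm wide; open, the fingers measure 114 mm over their backs; the gripper's body (76 mm by 85 mm) begins 54 mm behind the grasp point. The pads swing forward as they close: fully open they stand 13 mm farther back than shut.
Start: joints at [1.075, 0.286, 1.577, -0, 1.279, -0.15], TCP at [0.229, 0.635, 0.231] pointing down, gripper open.
Joint ranges: [-2.77, 2.77], [-0.9, 2.22], [0.21, 2.48], [-1.53, 4.67], [0.24, 2.81], [-2.84, 2.84]. Speed limits (rad/s): [2.79, 2.79, 3.14, 3.14, 3.14, 3.14].

INTERFACE

Orientations are given as a unit quaternion [x, y, z, w].
In Python, from plant import readout, eyes, ctrl gives the robot as it stands.
- The arm moves only by the tool move_arm, never from a script. Its argument "commands" is a list of rows, each a list of 7 numbers: the turn, a rotation vector about the world's x, y, z in rad, then the shift along the world's x, y, z in mm, then the closure in counts, from 0 (fully open) to 255 (shut). A call has 1 to 12 rows; each row is the pose to reach, as a shift and turn from the pose measured when the call began; what a row does not reach only later rows make up. A row lasts 1/10 s, in which the tool goes at most 50 mm and 8.59 degrees, less where a joint would pass 70% of its speed; a pose out of reach is approached as far as the arm can. A call with a gripper value outside its range is refused whole. The fingers move at their own pace and stop on an object; "newtons" is the grip in N (left out, the last holds). Time passes only in rows, so rows that repeat a pose let the fingers close. It gives the time, the measured TCP pose, the force and the opening at its end, in the units of the state.
- readout.get_state(): the state, without advancing time (a new reading comes with each control period).
- eyes.read_camera(name): name is "scene" or "top" or "wrist"; returns a dict with "color" (384x512x3 uint8, red, green, blue), "depth" (384x512 float32, m along the optical axis (not along the pixel's ray), 0 where there is no reading), "K" (3x3 intrinsics, pixels), "eye" and "attitude" of the camera in the world. Camera axes: x right, y down, z forward; pixel columns grow to the right and rows downward; lengths in m; the calibration is good to about 2 mm. A picture is of the moment at which its call begins.
- ctrl.sign_off(): hands the job in, once; it reports no verdict.
The state is a dict: "time": time; "qpos": joint angles; "dq": joint speeds; "joint_efforts": joint torques, N m; "eef_pos": TCP position; "tcp_rot": TCP orientation; "contact_force": force on the tool from outside, world axes, zero at the start; "wrist_torque": the same for the moment, N m; "opening": opening from 0.0 (shut) to 1.0 (fully open).
Only numpy, scipy, OpenCV 4.12 (cv2) and the standard library are available. Lean on these libraries where they do the work, as an engineer would, in place of code of your own. Each camera call takes 0.05 s, during which the arm holds its last target.

## Working session

There is one attempt and no reset: what is moved stays moved. The work goes in short steps, Python scripts to look and compute and a tool call to move; the robot and the scene stay as the last step left them, time stands still between calls to the robot, and variables do not carry over. Pictures are saved under pics/ and viewed, and the job is handed in when it is done.

Besides the shell and the picture viewer there is one more tool, called after ">>>" in YAML: its name, and indented under it one key for each argument. move_arm: Moves the arm, as the interface text tells. Its arguments: {"type":"object","properties":{"commands":{"type":"array"},"newtons":{"type":"number"}},"required":["commands"]}

```bash
ls; mkdir -p pics; cat > h.py <<'E'
import numpy as np,cv2
from plant import readout,eyes,ctrl
from scipy.spatial.transform import Rotation as R
def cam(n,save=None):
    d=eyes.read_camera(n)
    if save: cv2.imwrite('pics/'+save,d['color'][:,:,::-1])
    return d
def att(d):
    a=np.array(d['attitude'])
    return R.from_quat(a).as_matrix() if a.size==4 else a.reshape(3,3)
def ray(d,u,v,z):
    r=att(d)@np.linalg.inv(d['K'])@np.array([u,v,1.]); e=np.array(d['eye'])
    return e+r*(z-e[2])/r[2]
def cloud(d):
    v,u=np.mgrid[0:384,0:512]; p=np.stack([u,v,np.ones_like(u)],-1)@np.linalg.inv(d['K']).T*d['depth'][...,None]
    return p@att(d).T+np.array(d['eye'])
def proj(d,P):
    q=d['K']@(att(d).T@(np.array(P)-np.array(d['eye']))); return q[:2]/q[2]
E
python3 - <<'E'
from h import *
import pickle
for n in('scene','top','wrist'):
    d=cam(n,n+'0.png');print(n,d['eye'],d['attitude'],d['K'].tolist()); pickle.dump(d,open(n+'0.pkl','wb'))
print(readout.get_state())
E
```

```text
pics
scene [ 1.29849124 -0.15653023  0.97043006] [ 0.71692397  0.60355361 -0.21979258 -0.27098759] [[475.67203545584056, 0.0, 256.3194914449979], [0.0, 475.67203545584056, 196.29027785889542], [0.0, 0.0, 1.0]]
top [0.40514617 0.01607328 0.96246197] [-0.69808171  0.7131093  -0.05662102  0.03084   ] [[360.7558865563684, 0.0, 254.0423994252664], [0.0, 360.7558865563684, 193.44153282945783], [0.0, 0.0, 1.0]]
wrist [0.16069402 0.65895927 0.37242903] [0.80950378 0.5693266  0.08170029 0.11788093] [[286.916073273921, 0.0, 258.7865855615322], [0.0, 286.916073273921, 195.45299751468343], [0.0, 0.0, 1.0]]
{'time': 0.15, 'qpos': array([ 1.07497539e+00,  2.87034185e-01,  1.57787355e+00, -4.38253464e-06,
        1.27862356e+00, -1.50009845e-01]), 'dq': array([ 9.59420363e-06, -2.48801078e-03, -4.74091454e-03,  4.75251231e-04,
        1.73425192e-04,  1.42225354e-03]), 'joint_efforts': array([ 8.85211157e-04, -4.06600070e+01, -2.93142253e+01, -1.34817947e-04,
        3.96168645e-03, -6.87188759e-06]), 'eef_pos': array([0.22852182, 0.63457562, 0.23019915]), 'tcp_rot': array([-0.40682919,  0.57917938,  0.40621491,  0.57795389]), 'contact_force': array([-0.43056732,  0.32541609, -0.02333987]), 'wrist_torque': array([ 0.02333263,  0.01377299, -0.02371794]), 'opening': 0.9962170282069647}
```

View pics/scene0.png

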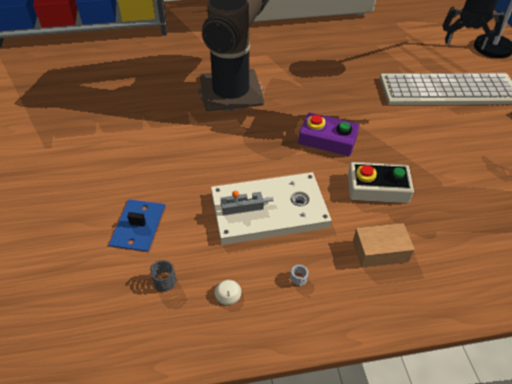

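View pics/top0.png

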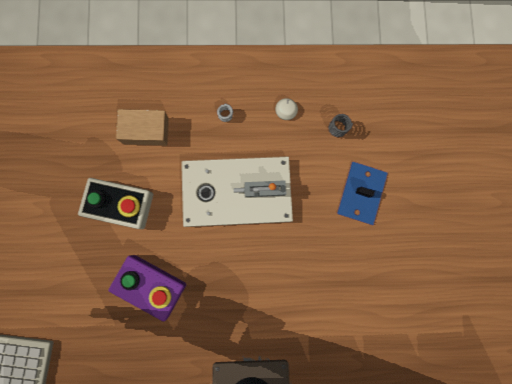

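View pics/wrist0.png

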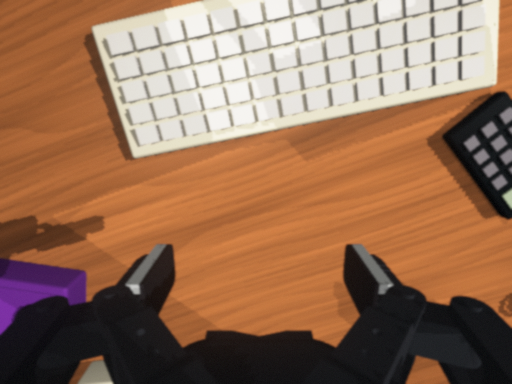

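Top view: the nest is at (237,191), with the pocket at (206,193), the studs at about (208,170) and (209,213), and the orange knob at (272,187). The blue plate is at (363,193).

Green button candidates are cream box (95,199) and purple box (130,281). I choose the cream one. There is only one blue plate with a bar, and the only orange ball is at (272,187). Close crops next.

```bash
python3 - <<'E'
from h import *
import pickle
t=pickle.load(open('top0.pkl','rb'));s=pickle.load(open('scene0.pkl','rb'))
a=cv2.resize(t['color'][145:240,170:300,::-1],None,fx=4,fy=4,interpolation=3)
cv2.imwrite('pics/c1.png',a)
b=np.hstack([cv2.resize(t['color'][155:235,330:400,::-1],(350,400),interpolation=3),cv2.resize(t['color'][170:235,70:160,::-1],(450,400),interpolation=3)])
cv2.imwrite('pics/c2.png',b)
print(t['depth'][190,190:300:6],t['depth'][190,320])
c=t['color'].astype(int); P=cloud(t)
hsv=cv2.cvtColor(t['color'],cv2.COLOR_RGB2HSV)
def blob(m,name,z):
    n,l,st,ce=cv2.connectedComponentsWithStats(m.astype(np.uint8))
    for i in range(1,n):
        if st[i,4]>8:
            k=l==i; print(name,st[i],ce[i].round(1),'ray',ray(t,*ce[i],z).round(4),'medz',np.median(P[k],0).round(4))
H,S,V=hsv[...,0],hsv[...,1],hsv[...,2]
bl=(H>100)&(H<120)&(S>130)&(V>60); blob(bl,'blue',.006)
pts=np.argwhere(bl)[:,::-1].astype(np.float32)
bl2=bl.copy();bl2[:,:320]=0;bl2[:,400:]=0
pts=np.argwhere(bl2)[:,::-1]
w=np.array([ray(t,u,v,.006)[:2] for u,v in pts],np.float32)
print('plate rect',cv2.minAreaRect(w))
gr=(H>45)&(H<90)&(S>120)&(V>40); blob(gr,'green',.068)
rd=((H<4)|(H>174))&(S>180)&(V>100); blob(rd,'red',.07)
og=(H>4)&(H<14)&(S>180)&(V>150); og[:, :170]=0;og[:,300:]=0;og[:150]=0;og[240:]=0; blob(og,'orange',.085)
cr=(S<90)&(V>150); cr[:150]=0;cr[235:]=0;cr[:,:165]=0;cr[:,310:]=0
pts=np.argwhere(cr)[:,::-1]
w=np.array([ray(t,u,v,.03)[:2] for u,v in pts],np.float32);print('nest rect',cv2.minAreaRect(w))
cr=(S<90)&(V>150); cr[:170]=0;cr[235:]=0;cr[:,:70]=0;cr[:,165:]=0
w=np.array([ray(t,u,v,.05)[:2] for u,v in np.argwhere(cr)[:,::-1]],np.float32);print('box rect',cv2.minAreaRect(w))
E
```

```text
[0.9336196  0.9371149  0.9541686  0.9625886  0.96142596 0.9370908
 0.93593234 0.937664   0.9209423  0.9184757  0.91926575 0.9216195
 0.92285436 0.9239078  0.9261294  0.9119055  0.9136551  0.9770423
 0.97684234] 0.9758062
blue [ 338  162   49   62 1729] [361.9 192.9] ray [ 0.5196 -0.312   0.006 ] medz [ 0.5169 -0.3107  0.0069]
plate rect ((0.5206357836723328, -0.31286126375198364), (0.09760075062513351, 0.14714370667934418), 71.02334594726562)
green [ 87 192  14  13 130] [ 93.5 198. ] ray [0.5124 0.377  0.068 ] medz [0.5118 0.3756 0.0723]
green [122 275  14  13 138] [128.1 280.6] ray [0.3113 0.2891 0.068 ] medz [0.3112 0.2879 0.0722]
red [121 200  14  12 132] [127.4 205.5] ray [0.4919 0.2938 0.07  ] medz [0.4909 0.2933 0.073 ]
red [153 291  13  14 144] [158.9 297.3] ray [0.2706 0.2151 0.07  ] medz [0.2713 0.2146 0.0722]
orange [270 184   5   5  13] [272.8 185.8] ray [ 0.532  -0.0639  0.085 ] medz [ 0.5301 -0.0635  0.0939]
nest rect ((0.5294469594955444, 0.02697111666202545), (0.17149904370307922, 0.2826915681362152), 1.486102819442749)
box rect ((0.5017385482788086, 0.3365119397640228), (0.15642684698104858, 0.09740464389324188), 76.2547836303711)
```

View pics/c1.png

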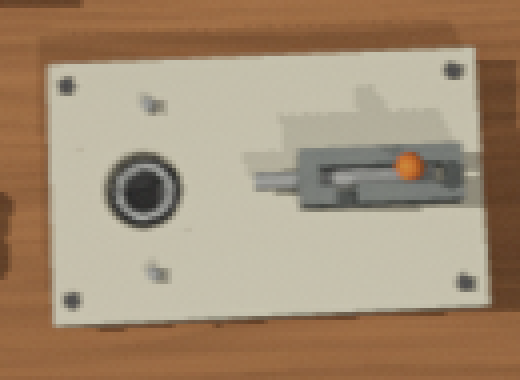

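View pics/c2.png

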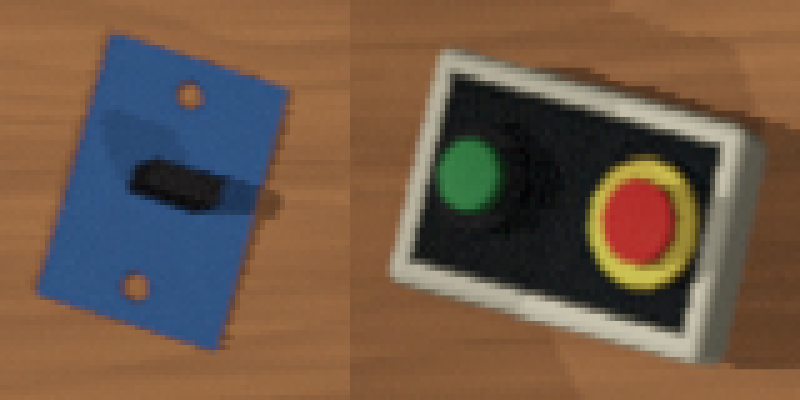

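```bash
python3 - <<'E'
from h import *
import pickle
s=readout.get_state();M=R.from_quat(s['tcp_rot']).as_matrix();print(M.round(3), 'jaw yaw',np.degrees(np.arctan2(M[1,2],M[0,2])))
t=pickle.load(open('top0.pkl','rb'))
# plate: holes (orange-brown inside plate) & bar
a=t['color'][155:235,330:400];hsv=cv2.cvtColor(a,cv2.COLOR_RGB2HSV)
bl=((hsv[...,0]>100)&(hsv[...,0]<125)&(hsv[...,1]>110)).astype(np.uint8)
cs,h=cv2.findContours(bl,cv2.RETR_CCOMP,cv2.CHAIN_APPROX_NONE)
for c in cs:
    if len(c)>6:
        m=c.reshape(-1,2).mean(0)+[330,155];print(len(c),cv2.contourArea(c),m,ray(t,*m,.006).round(4),ray(t,*m,.042).round(4))
# studs
for u,v in[(152,103),(158,271)]:
    print('stud',ray(t,170+u/4-.4,145+v/4-.4,.0365))
E
```

```text
[[-0.001 -0.941  0.339]
 [-0.002  0.339  0.941]
 [-1.     0.    -0.002]] jaw yaw 70.18657208393182
169 1868.5 [362.09467456 193.06508876] [ 0.5193 -0.3124  0.006 ] [ 0.515  -0.3001  0.042 ]
21 41.5 [356.66666667 211.80952381] [ 0.4689 -0.2946  0.006 ] [ 0.4665 -0.2829  0.042 ]
42 133.0 [365.         191.42857143] [ 0.5236 -0.3207  0.006 ] [ 0.5191 -0.308   0.042 ]
19 38.5 [367.31578947 173.68421053] [ 0.5721 -0.3301  0.006 ] [ 0.5658 -0.317   0.042 ]
stud [0.5827556  0.10012903 0.0365    ]
stud [0.47345552 0.0971337  0.0365    ]
```

>>> move_arm:
  commands:
    - [0, 0, -0.13, 25, -40, 0, 0]
    - [0, 0, -0.26, 50, -80, 0, 0]
    - [0, 0, -0.39, 75, -120, 0, 0]
    - [0, 0, -0.52, 100, -160, 0, 0]
    - [0, 0, -0.65, 125, -200, 0, 0]
    - [0, 0, -0.78, 150, -242, 0, 0]
    - [0, 0, -0.91, 175, -284, 0, 0]
    - [0, 0, -1.04, 200, -326, 0, 0]
    - [0, 0, -1.17, 225, -368, 0, 0]
    - [0, 0, -1.2, 250, -410, 0, 0]
    - [0, 0, -1.2, 275, -450, 0, 0]
    - [0, 0, -1.2, 300, -490, 0, 0]

```text
time: 1.35
eef_pos: [0.529, 0.1427, 0.2301]
tcp_rot: [-0.009, 0.708, 0.009, 0.706]
contact_force: [-0.7, 0.1, -1.0]
opening: 1.0
```

>>> move_arm:
  commands:
    - [0, 0, 0, 0, -45, 0, 0]
    - [0, 0, 0, 0, -90, 0, 0]
    - [0, 0, 0, 0, -135, 0, 0]
    - [0, 0, 0, 0, -150, 0, 0]
    - [0, 0, 0, 0, -150, 0, 0]

```text
time: 1.85
eef_pos: [0.5289, -0.0089, 0.2298]
tcp_rot: [-0.007, 0.708, 0.008, 0.706]
contact_force: [0.0, 0.2, 0.2]
opening: 0.998
```

```bash
python3 - <<'E'
from h import *
import pickle
d=cam('wrist','w1.png');pickle.dump(d,open('w1.pkl','wb'))
s=readout.get_state();print(s['time'],s['eef_pos'],s['qpos'],d['eye'])
E
```

```text
1.9 [ 0.52888129 -0.00741648  0.22985097] [-2.06340076e-01 -3.50953848e-02  1.93378767e+00  8.36118488e-04
  1.24546071e+00 -2.29440167e-01] [0.5277042  0.06292536 0.37224382]
```

View pics/w1.png

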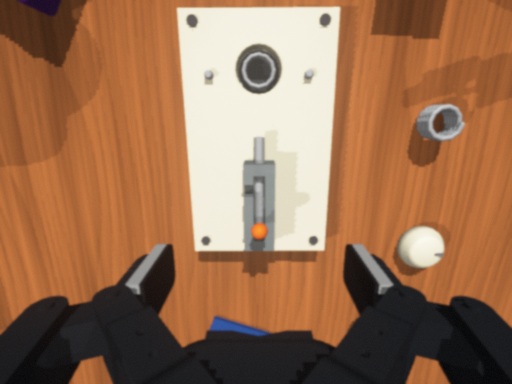

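The wrist view shows the nest with studs at (209,75) and (309,74), the pocket at (259,68), the knob at (259,231) and the notch in the left (-x) wall. I'll measure these.

```bash
python3 - <<'E'
from h import *
import pickle
d=pickle.load(open('w1.pkl','rb'));c=d['color'];hsv=cv2.cvtColor(c,cv2.COLOR_RGB2HSV)
cr=((hsv[...,1]<70)&(hsv[...,2]>170)).astype(np.uint8);cr[:,:170]=0;cr[:,350:]=0;cr[255:]=0
n,l,st,ce=cv2.connectedComponentsWithStats(cr);i=1+st[1:,4].argmax();m=l==i
w=np.array([ray(d,u,v,.03)[:2] for u,v in np.argwhere(m)[:,::-1]],np.float32);print('nest',cv2.minAreaRect(w))
og=((hsv[...,0]<14)&(hsv[...,1]>190)&(hsv[...,2]>150)).astype(np.uint8);og[:215]=0;og[245:]=0;og[:,:245]=0;og[:,275:]=0
q=np.argwhere(og)[:,::-1].mean(0);print('knob',q,og.sum(),ray(d,*q,.085))
# screws corners (dark) , pocket
dk=((hsv[...,2]<100)&(cv2.boxFilter(m.astype(np.uint8),-1,(25,25),normalize=False)>150)).astype(np.uint8)
n,l,st,ce=cv2.connectedComponentsWithStats(dk)
for i in range(1,n):
    if st[i,4]>25:print(st[i],ce[i].round(1),ray(d,*ce[i],.03).round(4))
cv2.imwrite('pics/c3.png',np.hstack([cv2.resize(c[60:90,190:230,::-1],(400,300),interpolation=2),cv2.resize(c[60:90,290:330,::-1],(400,300),interpolation=2)]))
for X in[(-55,65),(55,65)]:
    y=np.radians(1.49);p=[.5294+X[0]/1e3*np.cos(y)-X[1]/1e3*np.sin(y),.0270+X[0]/1e3*np.sin(y)+X[1]/1e3*np.cos(y)]
    print(p,proj(d,p+[.03]),proj(d,p+[.0375]))
E
```

```text
nest ((0.5278732776641846, 0.0266382098197937), (0.17026014626026154, 0.2799861431121826), 1.5467904806137085)
knob [259.24242424 231.37373737] 99 [ 0.53036241 -0.06242437  0.085     ]
[238  46  41  47 394] [257.8  72.8] [0.5251 0.1031 0.03  ]
[np.float64(0.4727284358215508), np.float64(0.09054788598818933)] [210.66225174  83.8516359 ] [209.54303201  83.2330842 ]
[np.float64(0.5826912424553675), np.float64(0.09340815821541232)] [309.28369737  83.37752939] [310.43221324  82.74740138]
```

View pics/c3.png

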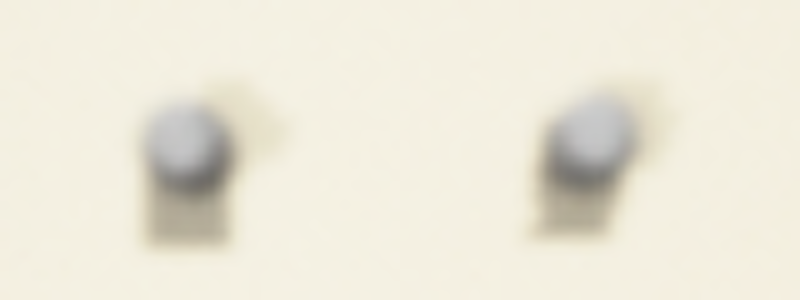

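```bash
python3 - <<'E'
from h import *
import pickle
for f in('w1','top0'):
    d=pickle.load(open(f+'.pkl','rb'));P=cloud(d);print(f,att(d)[:,2].round(3))
    L=[(208,74),(208,79),(209,83),(309,73),(308,79),(259,68),(230,100),(200,100),(320,220),(259,231),(259,150),(259,10)] if f=='w1' else [(207,170),(208,170),(209,171),(208,212),(209,213),(206,192),(230,170),(272,186),(185,190),(290,165)]
    for u,v in L: print((u,v),P[v,u].round(4),ray(d,u,v,.0365).round(4))
c=pickle.load(open('w1.pkl','rb'))['color']
cv2.imwrite('pics/c4.png',cv2.resize(c[0:260,170:350,::-1],None,fx=2.3,fy=2.3,interpolation=2))
E
```

```text
w1 [ 0.004 -0.283 -0.959]
(208, 74) [0.4712 0.0999 0.0371] [0.4711 0.1    0.0365]
(208, 79) [0.4707 0.0951 0.0348] [0.471  0.0949 0.0365]
(209, 83) [0.4707 0.0915 0.0289] [0.472  0.0909 0.0365]
(309, 73) [0.5806 0.1033 0.0367] [0.5806 0.1033 0.0365]
(308, 79) [0.581  0.098  0.0295] [0.5799 0.0973 0.0365]
(259, 68) [0.5262 0.1114 0.0043] [0.5263 0.1071 0.0365]
(230, 100) [0.4942 0.0739 0.0297] [0.4948 0.0737 0.0365]
(200, 100) [0.46   0.0732 0.029 ] [0.4615 0.073  0.0365]
(320, 220) [ 0.608 -0.069  0.03 ] [ 0.6065 -0.0665  0.0365]
(259, 231) [ 0.53   -0.0584  0.0933] [ 0.5305 -0.0831  0.0365]
(259, 150) [0.5282 0.0209 0.0503] [0.5283 0.0191 0.0365]
(259, 10) [0.5251 0.1638 0.0302] [0.5251 0.1619 0.0365]
top0 [ 0.123 -0.038 -0.992]
(207, 170) [0.583  0.1013 0.0401] [0.5837 0.1017 0.0365]
(208, 170) [0.5827 0.0987 0.0413] [0.5837 0.0991 0.0365]
(209, 171) [0.5815 0.0967 0.0339] [0.581  0.0965 0.0365]
(208, 212) [0.4741 0.0996 0.0403] [0.4744 0.0999 0.0365]
(209, 213) [0.4717 0.0972 0.0384] [0.4718 0.0974 0.0365]
(206, 192) [0.5303 0.1077 0.0043] [0.5261 0.1047 0.0365]
(230, 170) [0.5838 0.0422 0.0309] [0.5827 0.042  0.0365]
(272, 186) [ 0.5302 -0.0611  0.0949] [ 0.5386 -0.0663  0.0365]
(185, 190) [0.5333 0.1595 0.0297] [0.5323 0.1585 0.0365]
(290, 165) [ 6.008e-01 -1.204e-01  2.000e-04] [ 0.5934 -0.1153  0.0365]
```

View pics/c4.png

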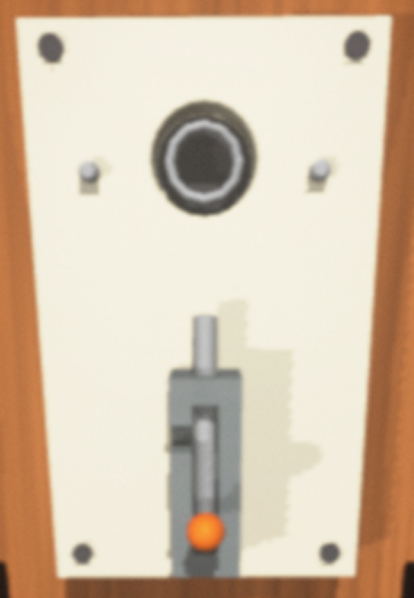

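```bash
python3 - <<'E'
from h import *
import pickle
d=pickle.load(open('w1.pkl','rb'))
def n(u,v,z,lab):
    p=ray(d,u/2.3+170-.3,v/2.3-.3,z)[:2]-[.5279,.0266];a=-np.radians(1.5)
    print(lab,(np.array([[np.cos(a),-np.sin(a)],[np.sin(a),np.cos(a)]])@p*1000).round(1))
n(205,17,.03,'+y edge');n(205,576,.03,'-y edge')
n(205,99,.03,'pocket top');n(205,216,.03,'pocket bot');n(151,158,.03,'pk L');n(257,158,.03,'pk R')
n(89,170,.0375,'studL');n(319,168,.0375,'studR')
n(205,315,.045,'tip');n(205,371,.06,'housing front');n(205,576,.06,'hous back');n(169,437,.06,'notch c');n(205,531,.085,'knob')
n(205,407,.06,'slot front')
E
```

```text
+y edge [  0.6 139.9]
-y edge [  -0.6 -139.8]
pocket top [  0.5 106.4]
pocket bot [ 0.2 54.8]
pk L [-25.5  81.1]
pk R [25.2 80.9]
studL [-54.2  75.1]
studR [53.9 75.5]
tip [0.  8.5]
housing front [ -0.  -16.5]
hous back [  -0.5 -124.4]
notch c [-17.8 -49. ]
knob [ -0.3 -88.1]
slot front [ -0.1 -34. ]
```

Both cameras put the studs, pocket and bolt about 10 mm further +y than the block outline's centre implies. I'll go by the features themselves. Next, the plate.

>>> move_arm:
  commands:
    - [0, 0, -0.1, -4, -45, 0, 0]
    - [0, 0, -0.2, -8, -90, 0, 0]
    - [0, 0, -0.3, -12, -135, 0, 0]
    - [0, 0, -0.357, -16, -180, 0, 0]
    - [0, 0, -0.357, -19, -225, 0, 0]
    - [0, 0, -0.357, -22, -270, 0, 0]
    - [0, 0, -0.357, -24, -315, 0, 0]
    - [0, 0, -0.357, -25, -350, 0, 0]
    - [0, 0, -0.357, -25, -350, 0, 0]
    - [0, 0, -0.357, -25, -350, 0, 0]

```text
time: 2.9
eef_pos: [0.5047, -0.3561, 0.2293]
tcp_rot: [0.118, 0.698, -0.116, 0.696]
contact_force: [-0.4, 0.4, -0.3]
opening: 1.007
```

```bash
cat > pl.py <<'E'
from h import *
import pickle,sys
d=cam('wrist',sys.argv[1]+'.png');pickle.dump(d,open(sys.argv[1]+'.pkl','wb'))
s=readout.get_state();M=R.from_quat(s['tcp_rot']).as_matrix();print(s['time'],s['eef_pos'],'yaw',np.degrees(np.arctan2(M[1,2],M[0,2])),M[:,0].round(3),d['eye'])
hsv=cv2.cvtColor(d['color'],cv2.COLOR_RGB2HSV)
bl=((hsv[...,0]>100)&(hsv[...,0]<125)&(hsv[...,1]>110)).astype(np.uint8)
cs,h=cv2.findContours(bl,cv2.RETR_CCOMP,cv2.CHAIN_APPROX_NONE)
for c in cs:
    if len(c)>20:
        w=np.array([ray(d,u,v,.006)[:2] for u,v in c.reshape(-1,2)],np.float32)
        print(len(c),c.reshape(-1,2).mean(0),cv2.minAreaRect(w))
E
python3 pl.py w2
```

```text
2.95 [ 0.50470138 -0.35549609  0.22939717] yaw -19.042946662654987 [-0.002  0.003 -1.   ] [ 0.52860941 -0.28870872  0.37184407]
391 [259.21227621 130.59079284] ((0.5196371078491211, -0.3129764795303345), (0.0965702161192894, 0.14786173403263092), 70.92489624023438)
40 [302.625 132.9  ] ((0.5707578659057617, -0.3306548595428467), (0.01802513562142849, 0.016983794048428535), 26.864028930664062)
40 [215.525 132.95 ] ((0.46805834770202637, -0.2951846718788147), (0.017004644498229027, 0.018051952123641968), 25.057796478271484)
90 [259.23333333 134.51111111] ((0.5191916227340698, -0.3157932460308075), (0.04427819699048996, 0.016441969200968742), 70.6101303100586)
```

View pics/w2.png

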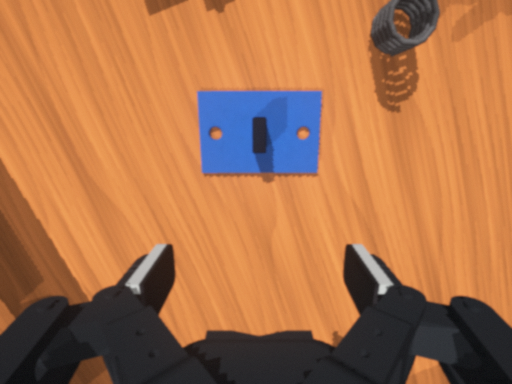

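>>> move_arm:
  commands:
    - [0, 0, 0, 8, 21, -30, 0]
    - [0, 0, 0, 15, 42, -70, 0]
    - [0, 0, 0, 15, 42, -115, 0]
    - [0, 0, 0, 15, 42, -160, 0]
    - [0, 0, 0, 15, 42, -195, 0]
    - [0, 0, 0, 15, 42, -217, 0]
    - [0, 0, 0, 15, 42, -217, 0]
    - [0, 0, 0, 15, 42, -217, 255]
    - [0, 0, 0, 15, 42, -217, 255]
    - [0, 0, 0, 15, 42, -217, 255]
    - [0, 0, 0, 15, 42, -217, 255]
    - [0, 0, 0, 15, 42, -217, 255]
  newtons: 50

```text
time: 4.15
eef_pos: [0.5202, -0.314, 0.0138]
tcp_rot: [0.118, 0.698, -0.116, 0.697]
contact_force: [1.0, 0.4, -0.9]
opening: 0.177
```

```bash
python3 pl.py w3
```

```text
4.2 [ 0.52026464 -0.31409087  0.01369187] yaw -19.053616604126443 [-0.001  0.002 -1.   ] [ 0.54389686 -0.24641513  0.15631177]
96 [258.09375    311.10416667] ((0.5052136778831482, -0.3575175404548645), (0.005106959026306868, 0.02789987623691559), 71.0528335571289)
882 [259.08390023 212.37981859] ((0.5235936045646667, -0.3049805164337158), (0.08208172023296356, 0.1487756073474884), 71.04402923583984)
73 [353.19178082 237.73972603] ((0.5720320343971252, -0.32951489090919495), (0.016489077359437943, 0.014103216119110584), 30.958200454711914)
73 [164.39726027 237.65753425] ((0.47043758630752563, -0.2943810224533081), (0.014302405528724194, 0.01601746492087841), 71.02336120605469)
```

View pics/w3.png

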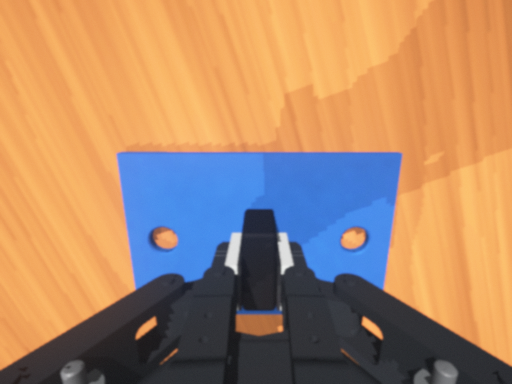

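>>> move_arm:
  commands:
    - [0, 0, 0, 0, 0, 15, 255]
    - [0, 0, 0, 0, 0, 50, 255]
    - [0, 0, 0, 0, 0, 95, 255]
    - [0, 0, 0, 0, 0, 140, 255]
    - [0, 0, 0.05, 0, 25, 150, 255]
    - [0, 0, 0.1, 1, 65, 150, 255]
    - [0, 0, 0.16, 2, 110, 150, 255]
    - [0, 0, 0.22, 3, 155, 150, 255]
    - [0, 0, 0.28, 3, 200, 150, 255]
    - [0, 0, 0.34, 4, 245, 150, 255]
    - [0, 0, 0.36, 5, 290, 150, 255]
    - [0, 0, 0.36, 6, 335, 150, 255]

```text
time: 5.4
eef_pos: [0.5255, 0.0227, 0.164]
tcp_rot: [-0.009, 0.708, 0.01, 0.707]
contact_force: [0.7, -0.0, -1.9]
opening: 0.182
```

>>> move_arm:
  commands:
    - [0, 0, 0, 0, 40, 0, 255]
    - [0, 0, 0, 0, 75, -10, 255]
    - [0, 0, 0, 0, 78, -50, 255]
    - [0, 0, 0, 0, 78, -80, 255]
    - [0, 0, 0, 0, 78, -80, 255]
    - [0, 0, 0, 0, 78, -80, 255]

```text
time: 6.0
eef_pos: [0.5251, 0.1006, 0.0842]
tcp_rot: [-0.009, 0.708, 0.01, 0.706]
contact_force: [-0.4, 0.9, -1.7]
opening: 0.18
```

```bash
python3 pl.py w4; python3 - <<'E'
from h import *
cam('scene','s4.png')
print(readout.get_state()['contact_force'],readout.get_state()['opening'])
E
```

```text
6.05 [0.52645868 0.10047454 0.08558964] yaw 1.5457678810154185 [ 0.001  0.002 -1.   ] [0.52353573 0.17219407 0.22667667]
97 [259.1443299  311.07216495] ((0.5280341506004333, -0.0004744315519928932), (0.041871655732393265, 0.00749620608985424), 1.6971118450164795)
882 [259.04761905 212.34807256] ((0.525620698928833, 0.08110126852989197), (0.21839606761932373, 0.12056252360343933), 1.612552523612976)
74 [353.81081081 237.45945946] ((0.6051493883132935, 0.07278759777545929), (0.022548150271177292, 0.022758761420845985), 6.153175354003906)
73 [164.65753425 237.32876712] ((0.44684550166130066, 0.06861786544322968), (0.02199157513678074, 0.022617550566792488), 87.05433654785156)
[ 0.13381421  0.21800451 -1.86174489] 0.18027081083186075
```

View pics/w4.png

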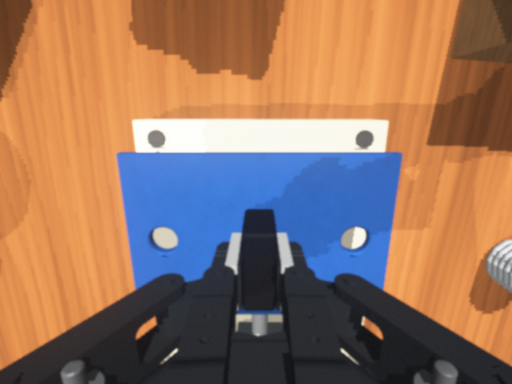

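```bash
cat > hole.py <<'E'
from h import *
import pickle,sys
d=pickle.load(open(sys.argv[1]+'.pkl','rb'));zb=float(sys.argv[2])
hsv=cv2.cvtColor(d['color'],cv2.COLOR_RGB2HSV)
bl=((hsv[...,0]>100)&(hsv[...,0]<125)&(hsv[...,1]>110)).astype(np.uint8)
cs,h=cv2.findContours(bl,cv2.RETR_CCOMP,cv2.CHAIN_APPROX_NONE)
L=[]
for i,c in enumerate(cs):
    if h[0][i][3]>=0 and 30<len(c)<150:
        e=cv2.fitEllipse(c);w=ray(d,*e[0],zb+.006);L.append(w);print(e[0],w.round(4))
if len(L)==2:
    L.sort(key=lambda p:p[0]);v=L[1]-L[0];print('mid',(L[0]+L[1])/2,'len',np.hypot(*v[:2]),'ang',np.degrees(np.arctan2(v[1],v[0])))
E
python3 hole.py w4 .0719
python3 - <<'E'
from h import *
import pickle
for f,L in(('w1',[(192,20),(325,19)]),('w4',[(156,138),(365,138)])):
    d=pickle.load(open(f+'.pkl','rb'));g=cv2.cvtColor(d['color'],cv2.COLOR_RGB2GRAY)
    for u,v in L:
        s=g[v-12:v+13,u-14:u+15];m=s<130
        n,l,st,ce=cv2.connectedComponentsWithStats(m.astype(np.uint8));k=l[12,14];c=ce[k]+[u-14,v-12]
        print(f,st[k],c,ray(d,*c,.03).round(4))
E
```

```text
(353.6357421875, 237.46824645996094) [0.5786 0.1053 0.0779]
(164.5534210205078, 237.3760223388672) [0.4719 0.1023 0.0779]
mid [0.5252405  0.10380801 0.0779    ] len 0.10677755971840955 ang 1.6231277583777461
w1 [ 9  7 10 12 92] [191.70652174  20.39130435] [0.4544 0.1527 0.03  ]
w1 [ 9  7 10 12 88] [324.76136364  19.53409091] [0.5945 0.1565 0.03  ]
w4 [  0   0  29  25 720] [155.98611111 138.00138889] [0.4542 0.1529 0.03  ]
w4 [  6   5  16  17 200] [364.195 138.815] [0.5947 0.1563 0.03  ]
```

>>> move_arm:
  commands:
    - [0, 0, 0, 0, 0, -15, 255]
    - [0, 0, 0, 0, 0, -28, 255]
    - [0, 0, 0, 0, 0, -28, 255]
    - [0, 0, 0, 0, 0, -28, 255]

```text
time: 6.5
eef_pos: [0.5264, 0.1003, 0.0575]
tcp_rot: [-0.009, 0.707, 0.01, 0.707]
contact_force: [0.4, -0.5, -2.8]
opening: 0.178
```

```bash
python3 pl.py w5|head -1; python3 hole.py w5 .044
python3 - <<'E'
from h import *
import pickle
c=pickle.load(open('w5.pkl','rb'))['color'][:,:,::-1]
cv2.imwrite('pics/c5.png',np.hstack([cv2.resize(c[215:260,140:190],(400,360),interpolation=2),cv2.resize(c[215:260,330:380],(400,360),interpolation=2)]))
print(readout.get_state()['contact_force'])
E
```

```text
6.55 [0.52701372 0.10031089 0.05804769] yaw 1.5287091635033179 [ 0.002  0.002 -1.   ] [0.52448593 0.17185675 0.19997414]
(353.36614990234375, 237.58547973632812) [0.5804 0.1043 0.05  ]
(164.4425048828125, 237.7551727294922) [0.4728 0.1013 0.05  ]
mid [0.52658951 0.10276418 0.05      ] len 0.1075788110878334 ang 1.58722545703862
[-1.33078813  0.21141126 -1.55547933]
```

View pics/c5.png

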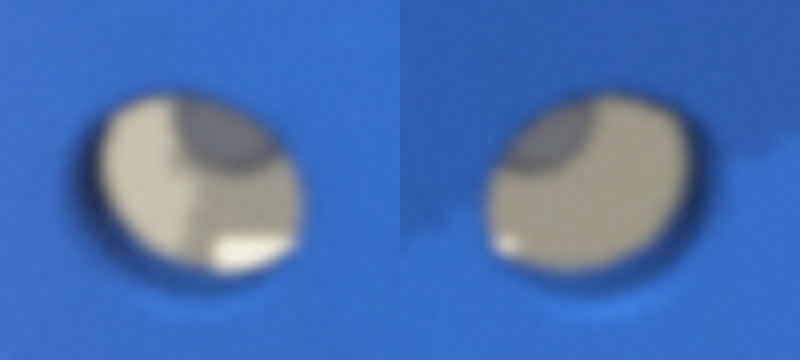

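```bash
python3 - <<'E'
from h import *
import pickle
d=pickle.load(open('w5.pkl','rb'));a=np.radians(1.55)
for mid in[(.5257,.1019),(.5257,.1000),(.5267,.1019)]:
  print(mid)
  for s in(-1,1):
    c=np.array(mid)+s*.055*np.array([np.cos(a),np.sin(a)])
    for z,r in((.0375,.003),(.035,.005),(.030,.005)):
      Q=np.array([proj(d,[c[0]+r*np.cos(t),c[1]+r*np.sin(t),z]) for t in np.linspace(0,6.3,60)])
      print(s,z,Q.min(0).round(1),Q.max(0).round(1))
# predicted hole rims for hole mid
for mid in[(.5265,.1018)]:
  for s in(-1,1):
    c=np.array(mid)+s*.055*np.array([np.cos(a),np.sin(a)])
    for z in(.0443,.0503):
      Q=np.array([proj(d,[c[0]+.008*np.cos(t),c[1]+.008*np.sin(t),z]) for t in np.linspace(0,6.3,60)])
      print('hole',s,z,Q.min(0).round(1),Q.max(0).round(1))
E
```

```text
(0.5257, 0.1019)
-1 0.0375 [162.6 225.8] [172.4 234.8]
-1 0.035 [160.6 221.2] [176.8 236.1]
-1 0.03 [163.2 218.3] [179.  232.9]
1 0.0375 [342.3 225.7] [352.2 234.8]
1 0.035 [338.  221.1] [354.1 236.1]
1 0.03 [335.9 218.2] [351.6 232.8]
(0.5257, 0.1)
-1 0.0375 [162.8 228.6] [172.6 237.7]
-1 0.035 [160.9 224.1] [177.  238.9]
-1 0.03 [163.4 221.1] [179.1 235.6]
1 0.0375 [342.  228.6] [351.8 237.6]
1 0.035 [337.7 224. ] [353.8 238.8]
1 0.03 [335.6 221. ] [351.3 235.5]
(0.5267, 0.1019)
-1 0.0375 [164.2 225.8] [174.1 234.9]
-1 0.035 [162.3 221.2] [178.4 236.2]
-1 0.03 [164.8 218.3] [180.5 232.9]
1 0.0375 [344.  225.7] [353.8 234.8]
1 0.035 [339.6 221.2] [355.7 236.1]
1 0.03 [337.5 218.3] [353.2 232.8]
hole -1 0.0443 [151.7 222.4] [179.  247.4]
hole -1 0.0503 [148.  226.4] [176.2 252.2]
hole 1 0.0443 [338.4 222.4] [365.6 247.4]
hole 1 0.0503 [341.2 226.4] [369.4 252.1]
```

Through both holes the stud tops line up with the hole centres to within about 0.5 mm. I'll lower the plate.

>>> move_arm:
  commands:
    - [0, 0, 0, -0.5, 0, -4, 255]
    - [0, 0, 0, -0.5, 0, -8, 255]
    - [0, 0, 0, -0.5, 0, -11, 255]
    - [0, 0, 0, -0.5, 0, -14, 255]
    - [0, 0, 0, -0.5, 0, -15, 255]
    - [0, 0, 0, -0.5, 0, -15, 255]

```text
time: 7.15
eef_pos: [0.5266, 0.1003, 0.0437]
tcp_rot: [-0.009, 0.707, 0.01, 0.707]
contact_force: [-2.4, 0.5, 3.1]
opening: 0.176
```

```bash
python3 pl.py w6|head -1; python3 hole.py w6 .03
python3 - <<'E'
from h import *
import pickle
d=pickle.load(open('w6.pkl','rb'));c=d['color'][:,:,::-1]
cv2.imwrite('pics/c6.png',np.hstack([cv2.resize(c[215:260,140:190],(400,360),interpolation=2),cv2.resize(c[215:260,330:380],(400,360),interpolation=2)]))
cv2.imwrite('pics/w6.png',c)
print(readout.get_state()['contact_force'])
P=cloud(d)
for u,v in((135,165),(385,165),(140,260),(250,165),(200,160)): print(P[v-2:v+3,u-2:u+3].reshape(-1,3).mean(0).round(4))
E
```

```text
7.2 [0.52659848 0.10033789 0.04364939] yaw 1.532477113170222 [ 0.001  0.002 -1.   ] [0.52448291 0.17192379 0.1861383 ]
(353.35125732421875, 237.61358642578125) [0.5805 0.1042 0.036 ]
(164.24017333984375, 237.91708374023438) [0.4728 0.1012 0.036 ]
mid [0.52665385 0.10268652 0.036     ] len 0.10781778546426747 ang 1.623023004362726
[-2.04025028 -0.65896304  4.16595543]
[0.4651 0.1451 0.0477]
[0.5923 0.1464 0.0359]
[0.4575 0.0865 0.0356]
[0.5208 0.1444 0.0357]
[0.4945 0.1464 0.0358]
```

View pics/c6.png

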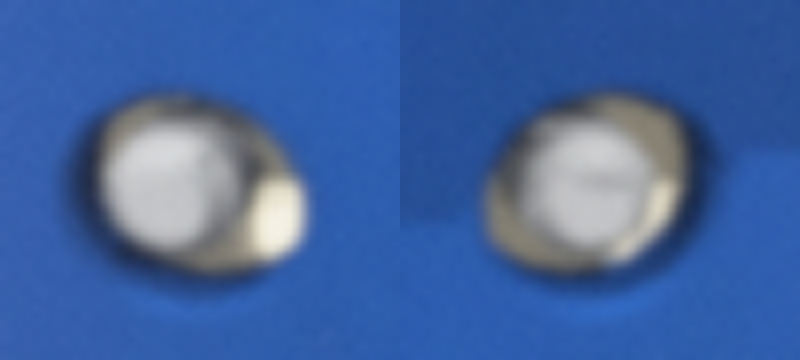

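View pics/w6.png

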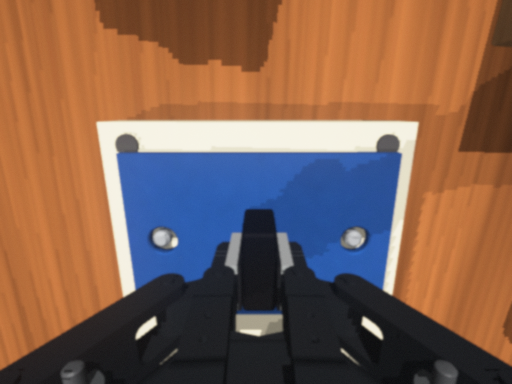

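Both holes sit over the studs and the plate top reads 35.7 mm (36 expected), so it lies flat. I'll release it and back up.

>>> move_arm:
  commands:
    - [0, 0, 0, 0, 0, 0, 0]
    - [0, 0, 0, 0, 0, 0, 0]
    - [0, 0, 0, 0, 0, 0, 0]
    - [0, 0, 0, 0, 0, 0, 0]
    - [0, 0, 0, 0, 0, 0, 0]
    - [0, 0, 0, 0, 0, 30, 0]
    - [0, 0, 0, 0, 0, 75, 0]
    - [0, 0, 0, 0, 0, 120, 0]
    - [0, 0, 0, 0, -30, 140, 120]
    - [0, 0, 0, 1, -75, 140, 255]
    - [0, 0, 0, 2, -110, 140, 255]
    - [0, 0, 0, 2, -110, 140, 255]

```text
time: 8.4
eef_pos: [0.5289, -0.013, 0.1841]
tcp_rot: [-0.008, 0.706, 0.008, 0.708]
contact_force: [0.6, -0.1, -0.8]
opening: 0.331
```

```bash
python3 pl.py w7|head -1; python3 hole.py w7 .03
```

```text
8.45 [ 0.52863122 -0.01121247  0.18373926] yaw 1.3288454108206886 [ 0.002  0.002 -1.   ] [0.5269437  0.05881804 0.32654249]
(200.00599670410156, 64.05353546142578) [0.4723 0.0992 0.036 ]
(317.1096496582031, 63.46649932861328) [0.5811 0.1022 0.036 ]
(258.6020812988281, 55.54657745361328) [0.5265 0.1076 0.036 ]
```

View pics/w7.png

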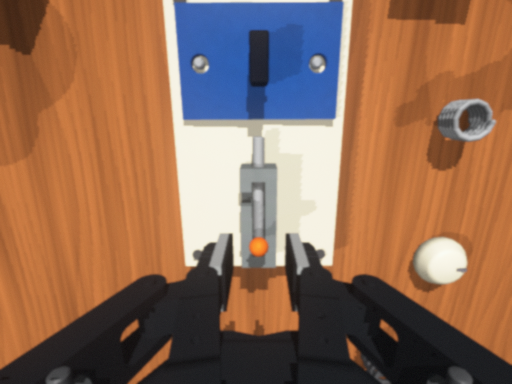

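>>> move_arm:
  commands:
    - [0, 0, 0, 2, -45, 0, 255]
    - [0, 0, 0, 2, -89, 0, 255]
    - [0, 0, 0, 2, -89, -30, 255]
    - [0, 0, 0, 2, -89, -70, 255]
    - [0, 0, 0, 2, -89, -100, 255]
    - [0, 0, 0, 2, -89, -108, 255]
    - [0, 0, 0, 2, -89, -108, 255]

```text
time: 9.15
eef_pos: [0.5297, -0.0989, 0.0743]
tcp_rot: [-0.007, 0.708, 0.01, 0.707]
contact_force: [0.1, -0.3, 0.2]
opening: 0.006
```

```bash
python3 pl.py w8|head -1; python3 -c "
from h import *
cam('scene','s8.png')"
```

```text
9.2 [ 0.53107251 -0.09955472  0.07614849] yaw 1.3885729018957336 [ 0.002  0.002 -1.   ] [ 0.5281975  -0.0275612   0.21693583]
```

View pics/w8.png

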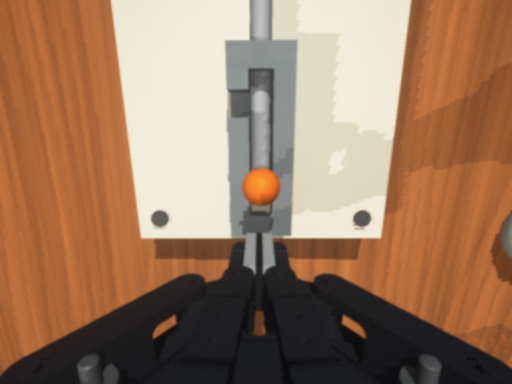

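View pics/s8.png

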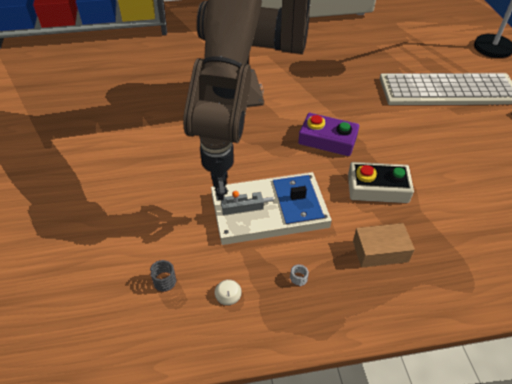

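The fingers are shut at about (259,235), right behind the knob at (261,187). Pushing.

>>> move_arm:
  commands:
    - [0, 0, 0, 0, 10, 0, 255]
    - [0, 0, 0, 0, 20, 0, 255]
    - [0, 0, 0, -0.5, 28, 0, 255]
    - [0, 0, 0, -0.5, 36, 0, 255]
    - [0, 0, 0, -1, 44, 0, 255]
    - [0, 0, 0, -1, 50, 0, 255]
    - [0, 0, 0, -1, 53, 0, 255]
    - [0, 0, 0, -1, 53, 0, 255]

```text
time: 10.05
eef_pos: [0.5305, -0.0463, 0.0769]
tcp_rot: [-0.008, 0.706, 0.009, 0.708]
contact_force: [-0.8, -0.8, 0.2]
opening: -0.004
```

```bash
cat > knob.py <<'E'
from h import *
import pickle,sys
d=cam('wrist',sys.argv[1]+'.png');pickle.dump(d,open(sys.argv[1]+'.pkl','wb'))
s=readout.get_state();print(s['time'],s['eef_pos'],s['contact_force'])
hsv=cv2.cvtColor(d['color'],cv2.COLOR_RGB2HSV)
og=((hsv[...,0]<13)&(hsv[...,1]>215)&(hsv[...,2]>150)).astype(np.uint8)
n,l,st,ce=cv2.connectedComponentsWithStats(og);P=cloud(d)
i=1+st[1:,4].argmax();k=l==i;print(st[i],ce[i]);p=P[k];p=p[p[:,2]>.04]
# sphere-centre estimate: ray centroid at depth of nearest + radius
v,u=ce[i][::-1];e=np.array(d['eye']);r=att(d)@np.linalg.inv(d['K'])@[u,v,1];r/=np.linalg.norm(r)
t=np.percentile(np.linalg.norm(p-e,axis=1),5);c=e+r*(t+.009);print('knob centre',c.round(4))
m=np.array([.5262,.1017]);a=np.radians(1.53);q=c[:2]-m
x=q@[np.cos(a),np.sin(a)]*1e3;y=q@[-np.sin(a),np.cos(a)]*1e3+65
print('nest x %.1f y %.1f z %.1f slide %.1f angle %.2f'%(x,y,c[2]*1e3,y+105,np.arctan2(-x,c[2]*1e3-45)))
E
python3 knob.py w9
```

```text
10.1 [ 0.53027791 -0.04631949  0.07670152] [1.15253823 0.58669031 0.23285053]
[260 217  11  13  38] [264.52631579 222.34210526]
knob centre [ 0.533  -0.0281  0.0851]
nest x 3.3 y -64.9 z 85.1 slide 40.1 angle -0.08
```

View pics/w9.png

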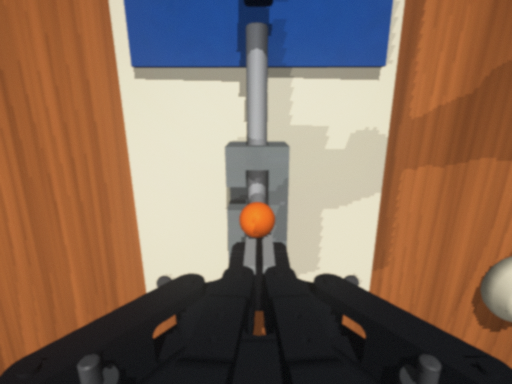

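Knob at (258,219): it moved, but is not at the stop yet. Pushing on.

>>> move_arm:
  commands:
    - [0, 0, 0, 0, 2, 0, 255]
    - [0, 0, 0, 0, 4, 0, 255]
    - [0, 0, 0, 0, 6, 0, 255]
    - [0, 0, 0, 0, 6, 0, 255]

```text
time: 10.5
eef_pos: [0.5301, -0.0413, 0.0766]
tcp_rot: [-0.009, 0.706, 0.009, 0.708]
contact_force: [-0.6, -7.0, 0.6]
opening: -0.002
```

```bash
sed -i 's/>215/>150/' knob.py; python3 knob.py w10
```

```text
10.55 [ 0.53009977 -0.04135535  0.07657639] [ 0.07987383 -6.30231396  1.11832861]
[    0     0   145   366 40518] [ 62.17834049 174.61651612]
knob centre [0.523  0.0288 0.2117]
nest x -5.2 y -7.8 z 211.7 slide 97.2 angle 0.03
```

>>> move_arm:
  commands:
    - [0, 0, 0, 0, 2, 0, 255]
    - [0, 0, 0, 0, 3, 0, 255]
    - [0, 0, 0, 0, 3, 0, 255]

```text
time: 10.85
eef_pos: [0.5301, -0.041, 0.0767]
tcp_rot: [-0.011, 0.706, 0.007, 0.708]
contact_force: [-1.0, -10.0, 0.9]
opening: -0.001
```

```bash
sed -i 's/>150)&(hsv\[...,2\]>150)/>195)\&(hsv[...,2]>120)/; s/^n,l/og[:,:200]=0;og[:,320:]=0\nn,l/' knob.py; python3 knob.py w11
```

```text
10.9 [ 0.53016317 -0.04101907  0.07670561] [ -0.91893995 -10.41727348   0.10403551]
[241 205  33  33 624] [258.19070513 222.21314103]
knob centre [ 0.5294 -0.0229  0.0845]
nest x -0.1 y -59.6 z 84.5 slide 45.4 angle 0.00
```

View pics/w11.png

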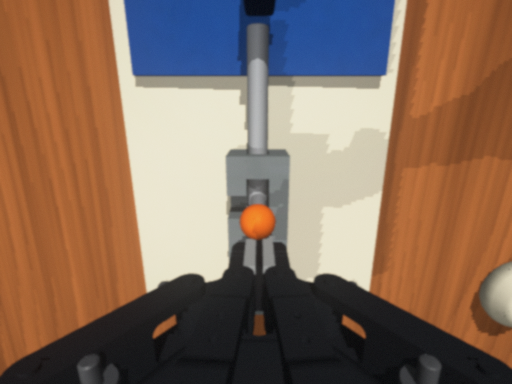

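Bolt slide measures 45.4 mm with a 10 N reaction, so it is at the stop. Now I'll go round to the +x side of the knob and push it over.

>>> move_arm:
  commands:
    - [0, 0, 0, 0, -12, 0, 255]
    - [0, 0, 0, 0, -12, 20, 255]
    - [0, 0, 0, 0, -12, 42, 255]
    - [0, 0, 0, 22, 5, 42, 255]
    - [0, 0, 0, 42, 18, 42, 255]
    - [0, 0, 0, 42, 18, 42, 255]
    - [0, 0, 0, 42, 18, 15, 255]
    - [0, 0, 0, 42, 18, -8, 255]
    - [0, 0, 0, 42, 18, -8, 255]
    - [0, 0, 0, 42, 18, -8, 255]

```text
time: 11.9
eef_pos: [0.5712, -0.0231, 0.0681]
tcp_rot: [-0.011, 0.707, 0.008, 0.707]
contact_force: [0.7, 0.8, 0.5]
opening: -0.001
```

```bash
python3 knob.py w12
```

```text
11.95 [ 0.57220213 -0.02324499  0.06928707] [-0.08413732 -0.0090329  -0.47817578]Traceback (most recent call last):
  File "knob.py", line 9, in <module>
    i=1+st[1:,4].argmax();k=l==i;print(st[i],ce[i]);p=P[k];p=p[p[:,2]>.04]
        ~~~~~~~~~~~~~~~^^
ValueError: attempt to get argmax of an empty sequence
```

View pics/w12.png

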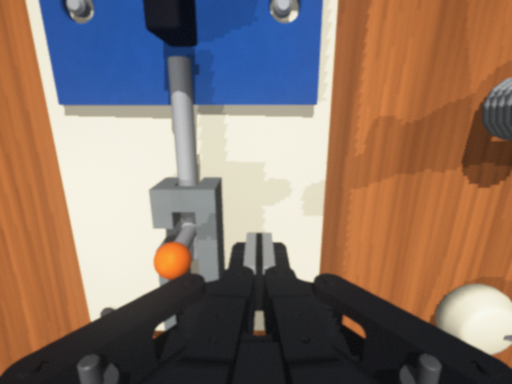

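>>> move_arm:
  commands:
    - [0, 0, 0, -8, 0, 0, 255]
    - [0, 0, 0, -15, 0, 0, 255]
    - [0, 0, 0, -21, 0, 0, 255]
    - [0, 0, 0, -27, 0, 0, 255]
    - [0, 0, 0, -33, 0, 0, 255]
    - [0, 0, 0, -39, 0, 0, 255]
    - [0, 0, 0, -44, 0, 0, 255]
    - [0, 0, 0, -44, 0, 0, 255]

```text
time: 12.75
eef_pos: [0.527, -0.0231, 0.0689]
tcp_rot: [-0.011, 0.707, 0.007, 0.707]
contact_force: [-0.8, -0.6, -1.0]
opening: -0.003
```

```bash
sed -i 's/og\[:,:200\]=0/og[:,:130]=0/' knob.py; python3 knob.py w13
```

```text
12.8 [ 0.52720224 -0.02305716  0.06888532] [0.47235939 0.20857053 0.26096535]
[201 239  30  31 374] [218.48128342 254.62834225]
knob centre [ 0.506  -0.024   0.0761]
nest x -23.5 y -60.1 z 76.1 slide 44.9 angle 0.65
```

View pics/w13.png

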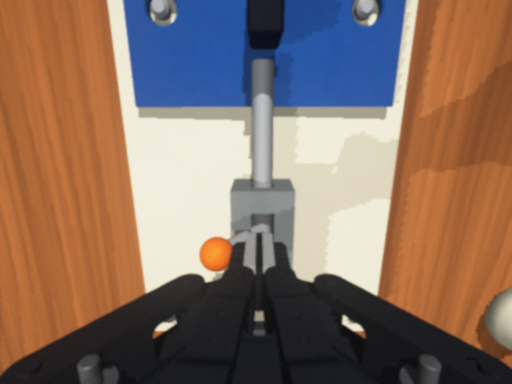

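>>> move_arm:
  commands:
    - [0, 0, 0, -5, 0, 0, 255]
    - [0, 0, 0, -10, 0, 0, 255]
    - [0, 0, 0, -12, 0, 0, 255]
    - [0, 0, 0, -8, 0, 0, 255]
    - [0, 0, 0, -8, 0, 15, 255]
    - [0, 0, 0, -8, 0, 30, 255]
    - [0, 0, 0, -22, 0, 30, 255]
    - [0, 0, 0, -38, 0, 30, 255]
    - [0, 0, 0, -38, 0, 30, 255]
    - [0, 0, 0, -38, 0, 30, 255]

```text
time: 13.8
eef_pos: [0.4893, -0.0231, 0.0988]
tcp_rot: [-0.011, 0.707, 0.007, 0.707]
contact_force: [0.4, 0.2, 1.1]
opening: 0.001
```

```bash
python3 knob.py w14
```

```text
13.85 [ 0.48969559 -0.02314907  0.09894146] [-0.2942395  -0.17365407  0.12334503]
[274 216   9  22  74] [278.71621622 228.48648649]
knob centre [ 0.5025 -0.0247  0.068 ]
nest x -27.1 y -60.7 z 68.0 slide 44.3 angle 0.87
```

View pics/w14.png

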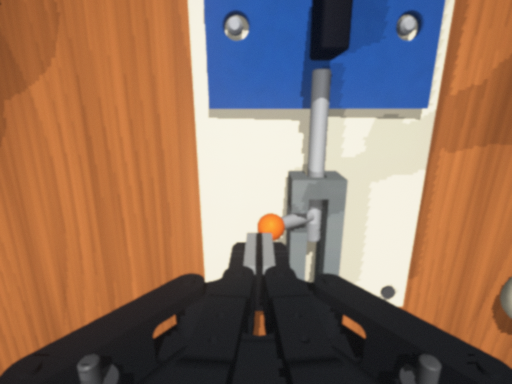

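>>> move_arm:
  commands:
    - [0, 0, 0, 0, 0, -10, 255]
    - [0, 0, 0, 0, 0, -18, 255]
    - [0, 0, 0, 0, 0, -25, 255]
    - [0, 0, 0, 0, 0, -32, 255]
    - [0, 0, 0, 0, 0, -38, 255]
    - [0, 0, 0, 0, 0, -43, 255]
    - [0, 0, 0, 0, 0, -46, 255]
    - [0, 0, 0, 0, 0, -46, 255]

```text
time: 14.65
eef_pos: [0.4897, -0.0231, 0.0539]
tcp_rot: [-0.011, 0.708, 0.008, 0.706]
contact_force: [-5.8, 0.3, 9.5]
opening: 0.0
```

>>> move_arm:
  commands:
    - [0, 0, 0, 0, 0, -2, 255]
    - [0, 0, 0, 0, 0, -3, 255]
    - [0, 0, 0, 0, 0, -3, 255]

```text
time: 14.95
eef_pos: [0.4898, -0.0232, 0.0533]
tcp_rot: [-0.011, 0.709, 0.008, 0.705]
contact_force: [-9.3, 0.6, 18.2]
opening: -0.001
```

```bash
python3 knob.py w15
```

```text
15.0 [ 0.48977166 -0.0231888   0.05331965] [-10.29156672   0.98452512  17.75542589]
[251 228  14   5  34] [257.91176471 229.52941176]
knob centre [ 0.4892 -0.0182  0.04  ]
nest x -40.2 y -53.9 z 40.0 slide 51.1 angle 1.69
```

View pics/w15.png

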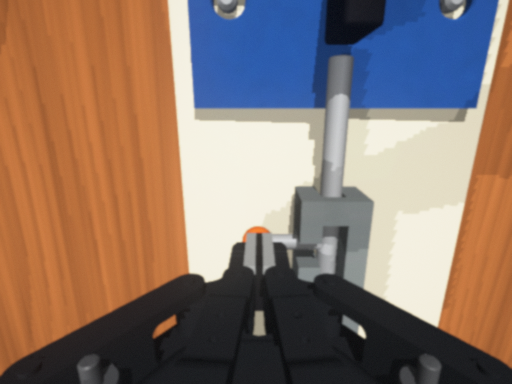

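>>> move_arm:
  commands:
    - [0, 0, 0, 0, 0, 10, 255]
    - [0, 0, 0, 0, 0, 40, 255]
    - [0, 0, 0, 0, -20, 80, 255]
    - [0, 0, 0, 0, -45, 110, 255]
    - [0, 0, 0, 0, -60, 130, 255]
    - [0, 0, 0, 0, -60, 130, 255]

```text
time: 15.6
eef_pos: [0.4925, -0.0854, 0.1873]
tcp_rot: [-0.012, 0.706, 0.006, 0.708]
contact_force: [-0.2, -0.3, -0.2]
opening: -0.002
```

```bash
python3 knob.py w16; python3 hole.py w16 .03
```

```text
15.65 [ 0.49100645 -0.0839865   0.18469132] [-0.29117432 -0.09780243 -0.81673747]
[250 116  13  10  47] [257.0212766  122.27659574]
knob centre [ 0.49   -0.0255  0.0461]
nest x -39.6 y -61.2 z 46.1 slide 43.8 angle 1.54
```

View pics/w16.png

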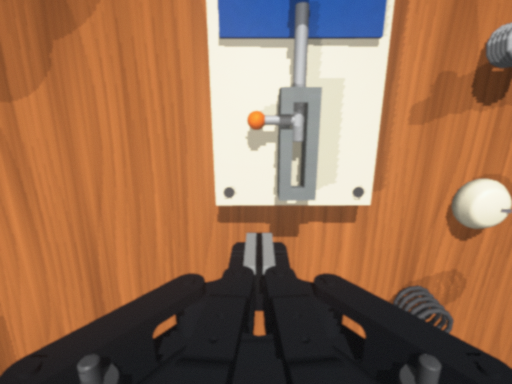

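The handle is level in the notch (knob at (257,120), angle about 1.54 rad), with the rod over the plate edge. Now the start button.

>>> move_arm:
  commands:
    - [0, 0, 0, 2, 45, 0, 255]
    - [0, 0, 0, 4, 90, 0, 255]
    - [0, 0, 0, 6, 135, 0, 255]
    - [0, 0, 0, 9, 180, 0, 255]
    - [0, 0, 0, 12, 225, 0, 255]
    - [0, 0, 0, 15, 270, 0, 255]
    - [0, 0, 0, 18, 315, 0, 255]
    - [0, 0, 0, 20, 360, 0, 255]
    - [0, 0, 0, 21, 390, 0, 255]
    - [0, 0, 0, 21, 390, 0, 255]

```text
time: 16.65
eef_pos: [0.5098, 0.3098, 0.1817]
tcp_rot: [-0.013, 0.709, 0.009, 0.705]
contact_force: [0.2, 0.4, 0.3]
opening: 0.004
```

```bash
cat > btn.py <<'E'
from h import *
import sys
d=cam('wrist',sys.argv[1]+'.png')
s=readout.get_state();print(s['time'],s['eef_pos'],s['contact_force'])
hsv=cv2.cvtColor(d['color'],cv2.COLOR_RGB2HSV);P=cloud(d)
gr=((hsv[...,0]>45)&(hsv[...,0]<90)&(hsv[...,1]>120)&(hsv[...,2]>40)).astype(np.uint8)
rd=(((hsv[...,0]<4)|(hsv[...,0]>174))&(hsv[...,1]>190)).astype(np.uint8)
for m,n in((gr,'green'),(rd,'red')):
    k,l,st,ce=cv2.connectedComponentsWithStats(m)
    for i in range(1,k):
        if st[i,4]>150: print(n,st[i],ce[i].round(1),ray(d,*ce[i],.068).round(4),np.median(P[l==i],0).round(4))
E
python3 btn.py w17
```

```text
16.7 [0.5099835  0.30787178 0.18181351] [ 0.08346036 -0.64507828  0.13729551]
green [246  98  34  36 967] [262.6 115.7] [0.5106 0.3769 0.068 ] [0.5106 0.3771 0.0716]
green [ 30 189  36  32 874] [ 47.6 204. ] [0.3109 0.2904 0.068 ] [0.3132 0.2917 0.0713]
red [223 188  32  34 701] [239.5 205.7] [0.4917 0.2946 0.068 ] [0.4924 0.296  0.0717]
red [  3 256  35  32 612] [ 22.  273.3] [0.2712 0.2147 0.068 ] [0.2749 0.2147 0.0713]
```

View pics/w17.png

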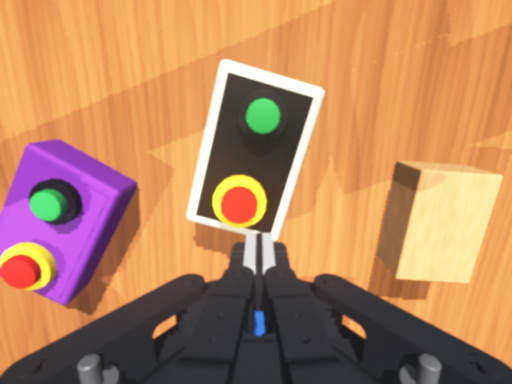

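The cream box's green button is at (263,116), position (0.511, 0.377). The purple one at (48,204) is the decoy. I'll move over the cream one and come down.

>>> move_arm:
  commands:
    - [0, 0, 0, 1, 45, 0, 255]
    - [0, 0, 0, 1, 69, 0, 255]
    - [0, 0, 0, 1, 69, 0, 255]
    - [0, 0, 0, 1, 69, -40, 255]
    - [0, 0, 0, 1, 69, -80, 255]
    - [0, 0, 0, 1, 69, -100, 255]
    - [0, 0, 0, 1, 69, -104, 255]
    - [0, 0, 0, 1, 69, -104, 255]
    - [0, 0, 0, 1, 69, -104, 255]

```text
time: 17.6
eef_pos: [0.5122, 0.3767, 0.0795]
tcp_rot: [-0.012, 0.708, 0.008, 0.706]
contact_force: [-1.0, 0.4, 0.1]
opening: 0.002
```

```bash
python3 btn.py w18
```

```text
17.65 [0.51235481 0.37699743 0.07993775] [-0.46237221 -1.05440347  0.03937772]
green [ 231  212   51   34 1010] [254.8 226.6] [0.5097 0.3841 0.068 ] [0.5094 0.3857 0.0711]
```

View pics/w18.png

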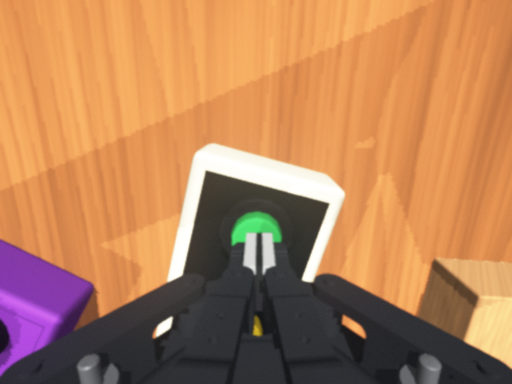

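>>> move_arm:
  commands:
    - [0, 0, 0, -1, 0, -4, 255]
    - [0, 0, 0, -1, 0, -8, 255]
    - [0, 0, 0, -1, 0, -10, 255]
    - [0, 0, 0, -1, 0, -12, 255]
    - [0, 0, 0, -1, 0, -14, 255]
    - [0, 0, 0, -1, 0, -14, 255]

```text
time: 18.25
eef_pos: [0.5118, 0.3773, 0.0665]
tcp_rot: [-0.012, 0.707, 0.008, 0.707]
contact_force: [0.0, -0.6, 4.1]
opening: 0.003
```

>>> move_arm:
  commands:
    - [0, 0, 0, 0, 0, -2, 255]
    - [0, 0, 0, 0, 0, -4, 255]
    - [0, 0, 0, 0, 0, -4, 255]

```text
time: 18.55
eef_pos: [0.512, 0.3773, 0.0659]
tcp_rot: [-0.013, 0.708, 0.008, 0.706]
contact_force: [-6.7, -4.2, 17.2]
opening: -0.0
```

>>> move_arm:
  commands:
    - [0, 0, 0, 0.5, 0, -1, 255]
    - [0, 0, 0, 0.5, 0, -2, 255]
    - [0, 0, 0, 0.5, 0, -2, 255]

```text
time: 18.85
eef_pos: [0.5124, 0.3775, 0.066]
tcp_rot: [-0.013, 0.708, 0.008, 0.706]
contact_force: [-4.3, -2.7, 11.7]
opening: 0.002
```

```bash
python3 btn.py w19; python3 - <<'E'
import cv2
c=cv2.imread('pics/w19.png');cv2.imwrite('pics/c19.png',cv2.resize(c[150:290,160:360],None,fx=4,fy=4,interpolation=2))
E
```

```text
18.9 [0.51234052 0.37751484 0.06594731] [-3.92476481 -2.00823287 11.72726082]
green [229 221  53  31 590] [251.8 232.2] [0.5084 0.3875 0.068 ] [0.5073 0.387  0.065 ]
```

View pics/c19.png

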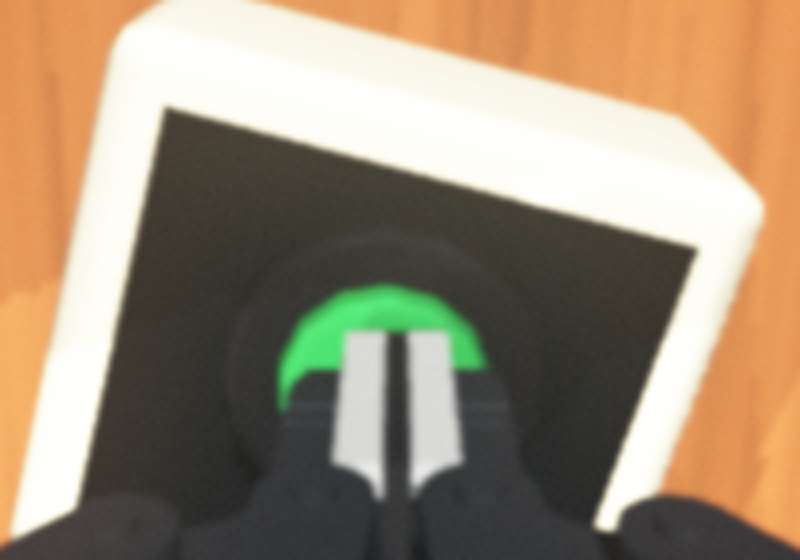

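The button top dropped from 71.1 to 65.0 mm, so about 6 mm of travel against a hard stop: fully pressed. Lifting off.

>>> move_arm:
  commands:
    - [0, 0, 0, 0, 0, 5, 255]
    - [0, 0, 0, 0, 0, 20, 255]
    - [0, 0, 0, 0, 0, 60, 255]
    - [0, 0, 0, 0, -40, 100, 255]
    - [0, 0, 0, 0, -70, 120, 255]
    - [0, 0, 0, 0, -70, 120, 255]
    - [0, 0, 0, 0, -70, 120, 255]

```text
time: 19.6
eef_pos: [0.5125, 0.3072, 0.1866]
tcp_rot: [-0.012, 0.708, 0.008, 0.706]
contact_force: [0.2, 0.0, -0.4]
opening: 0.003
```

```bash
python3 btn.py w20; python3 -c "
from h import *
import pickle
d=cam('top','t20.png');s=cam('scene','s20.png')
t0=pickle.load(open('top0.pkl','rb'))
cv2.imwrite('pics/c20.png',np.vstack([cv2.resize(x['color'][90:230,70:400,::-1],None,fx=2,fy=2) for x in (t0,d)]))"
```

```text
19.65 [0.51177735 0.30749322 0.18528612] [-0.46575019 -0.3538052  -1.1674596 ]
green [243  95  34  36 939] [259.1 112.3] [0.5106 0.3769 0.068 ] [0.5107 0.377  0.0716]
green [ 30 185  35  33 850] [ 47.2 200.3] [0.3108 0.2905 0.068 ] [0.3129 0.2917 0.0713]
red [  4 252  35  32 582] [ 22.4 269.4] [0.2713 0.2145 0.068 ] [0.2748 0.2145 0.0712]
```

View pics/c20.png

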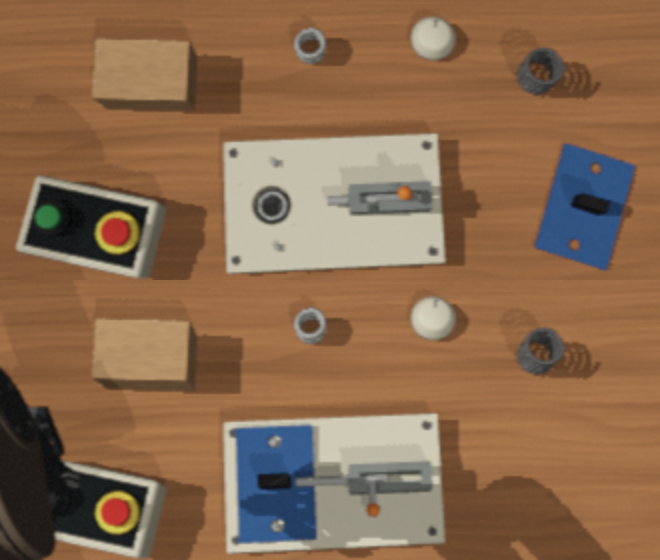

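View pics/s20.png

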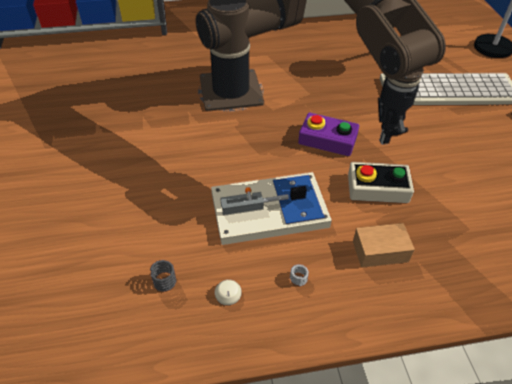

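The plate lies on its studs, the rod is over its edge, the handle is down, the green button is back up (71.6 mm) and the bystanders have not moved. I'll open the gripper in free air and hand in.

>>> move_arm:
  commands:
    - [0, 0, 0, 0, 0, 30, 0]
    - [0, 0, 0, 0, 0, 30, 0]
    - [0, 0, 0, 0, 0, 30, 0]
    - [0, 0, 0, 0, 0, 30, 0]
    - [0, 0, 0, 0, 0, 30, 0]

```text
time: 20.25
eef_pos: [0.5105, 0.3078, 0.2123]
tcp_rot: [-0.014, 0.71, 0.008, 0.704]
contact_force: [-0.6, 0.5, 0.8]
opening: 0.844
```

```bash
python3 -c "
from h import *
print(readout.get_state()['opening'],readout.get_state()['contact_force']);print(ctrl.sign_off())"
```

```text
0.8438798175717962 [-0.56055078  0.47965954  0.77620351]
the job is handed in; nothing more can be done
None
```

The job is done in the order asked and handed in at about 20 s, with the gripper open and touching nothing.

- **Plate:** both holes are over the studs. Its top read 35.7 mm above the bench, against 36 mm for a seated plate.
- **Bolt:** I pushed it to its end stop. It measured 45.4 mm with about a 10 N reaction. After the handle was turned, a rougher reading from a partial view of the knob gave 43.8 mm.
- **Handle:** I turned it down into the notch until it hit a hard stop. It measured about 1.54 rad, and the pictures show the rod over the plate's edge.
- **Start button:** I pressed the green button on the cream box. Its top went from 71 mm to 65 mm, then came back up to 71.6 mm. The red stop button was not touched, and the springs, carton and mouse look unmoved in the before-and-after views.

Two measurements disagreed with the description:
- **Nest features:** the studs, pocket and bolt lay about 10 mm further toward +y than the nest's outline implied. I worked from the studs and knob as seen.
- **Button top:** it read 71–72 mm rather than 68 mm. I judged the press by its 6 mm of travel and the hard stop instead.

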